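# Sort mixed sample containers into their trays

### The job

Four sample containers have been left mixed on the bench: a jar, a tall tube and two small amber vials. Stand each one upright on the floor of the steel tray that already holds its own kind, so that jar joins jar, tube joins tube and both vials join the vial. Set them down gently, never dropping one, and leave the containers already in the trays standing where they are.

Things in the scene. Friction and masses are not known exactly. Their poses are not given: they have to be found in the camera images.
- jar: Loose squat 60 ml wide-mouth sample jar: white body 48 mm diameter, grey ribbed screw cap 52 mm diameter over its top 16 mm, 60 mm high overall, about 75 g, closed; it starts standing upright on the bench nearer the robot, with no tray under it. Origin: centre of its underside; its z axis runs up its own axis. Round, so its yaw means nothing.
- tube: Loose tall self-standing 50 ml centrifuge tube with a flat foot: frosted body 30 mm diameter, paper label, grey screw cap 34 mm diameter over its top 13 mm, 116 mm high overall, about 60 g, closed; it starts standing upright on the bench nearer the robot, with no tray under it. Origin: centre of its underside; its z axis runs up its own axis. Round, so its yaw means nothing.
- vial_a: Loose small 20 ml amber glass vial: straight body 28 mm diameter up to 45 mm height, then a shoulder and a black screw cap 24 mm diameter, 61 mm high overall, about 35 g, closed; it starts standing upright on the bench nearer the robot, with no tray under it; the two loose vials are alike. Origin: centre of its underside; its z axis runs up its own axis. Round, so its yaw means nothing.
- vial_b: Loose small 20 ml amber glass vial: straight body 28 mm diameter up to 45 mm height, then a shoulder and a black screw cap 24 mm diameter, 61 mm high overall, about 35 g, closed; it starts standing upright on the bench nearer the robot, with no tray under it; the two loose vials are alike. Origin: centre of its underside; its z axis runs up its own axis. Round, so its yaw means nothing.
- tray_jar: Shallow open steel tray that already holds a jar (the trays look alike; only what stands in them tells them apart): 110 mm along its x, 150 along its y, rim 20 high, walls 2, floor 3 thick. Fixed. Origin: centre of its underside at bench level; z up. The jar in it stands in its -y half; the +y half is empty.
- tray_tube: Shallow open steel tray that already holds a tube (the trays look alike; only what stands in them tells them apart): 110 mm along its x, 150 along its y, rim 20 high, walls 2, floor 3 thick. Fixed. Origin: centre of its underside at bench level; z up. The tube in it stands in its -y half; the +y half is empty.
- tray_vial: Shallow open steel tray that already holds a vial (the trays look alike; only what stands in them tells them apart): 110 mm along its x, 150 along its y, rim 20 high, walls 2, floor 3 thick. Fixed. Origin: centre of its underside at bench level; z up. The vial in it stands in its -y half; the +y half is empty.
- kept_jar: The jar already standing in tray_jar: loose, the same make and size as the loose jar (squat 60 ml wide-mouth sample jar: white body 48 mm diameter, grey ribbed screw cap 52 mm diameter over its top 16 mm, 60 mm high overall). To be left where it stands. Origin: centre of its underside; its z axis runs up its own axis. Round, so its yaw means nothing.
- kept_tube: The tube already standing in tray_tube: loose, the same make and size as the loose tube (tall self-standing 50 ml centrifuge tube with a flat foot: frosted body 30 mm diameter, paper label, grey screw cap 34 mm diameter over its top 13 mm, 116 mm high overall). To be left where it stands. Origin: centre of its underside; its z axis runs up its own axis. Round, so its yaw means nothing.
- kept_vial: The vial already standing in tray_vial: loose, the same make and size as the loose vials (small 20 ml amber glass vial: straight body 28 mm diameter up to 45 mm height, then a shoulder and a black screw cap 24 mm diameter, 61 mm high overall). To be left where it stands. Origin: centre of its underside; its z axis runs up its own axis. Round, so its yaw means nothing.
Things that resemble listed ones, but are neither listed nor needed, are in the scene too. Leave any yellow look-alike of the kept_jar alone.

How it is judged:
By the outcome, as a careful person would: the job done as asked, in the order asked, and still so for the second after the job is handed in, with the robot touching nothing.
It also fails if it takes over 112 s, if anything falls off the work surface, if the arm or the gripper's body presses on something with over 40 N, if the wrist force passes 120 N, or if a joint passes its speed limit or range.

### The arm

A 7-joint arm with a two-finger parallel gripper is mounted at the origin on the work surface. World frame = base frame: x ahead of the robot, y to its left, z up, the work surface at z = 0. Lengths are in m, angles in rad, forces in N, time in s.
With the tool pointing down it reaches from about 0.4 to 0.875 m from the base axis. Payload 6.5 kg.
Tool frame: the origin (TCP) lies on the centre line of the jaws, within the pads' length; the fingertips stand 19 mm ahead of it and the grasp point (between the pads) is the TCP (arm.nose_length is the distance from the TCP to the fingertips, in m); z points along the fingers, y is the line along which they close (so a half turn about z gives the same grasp; the last joint's range is limited). The gripper opens to 88 mm and grips with 3 to 60 N. Pads are 18 mm wide; open, the fingers measure 123 mm over their backs; the gripper's body (75 mm by 187 mm) begins 45 mm behind the grasp point.
Start: joints at [-1.252, 0.536, -0.004, 1.538, 0.003, 1.067, -0.071], TCP at [0.244, 0.602, 0.258] pointing down, gripper open.
Joint ranges: [-2.7, 2.7], [-0.37, 2.16], [-1.27, 1.26], [0.24, 2.4], [-1.31, 4.45], [0.19, 1.91], [-2.76, 2.76]. Speed limits (rad/s): [2.39, 2.39, 3.14, 3.14, 3.14, 3.14, 3.14].

### API

Orientations are given as a rotation vector (axis times angle).
In Python, from cell import arm, grab_frame, camera_info, search_frame, pinpoint gives the robot as it stands. The module is installed in compiled form; this text tells all that it offers.
- The arm moves only by the tool arm_command, never from a script. Its argument "targets" is a list of rows, each a list of 6 numbers: the shift along the tool's x, y, z in cm, then the turn, a rotation vector about the tool's x, y, z in degrees. A call has 1 to 12 rows; each row shifts and turns the commanded pose from where the row before left it, along the tool's axes as they then stand; what a row does not reach is not made up. A row lasts 1/12 s, in which the tool goes at most 41.7 mm and 7.16 degrees, less where a joint would pass 70% of its speed; a pose out of reach is approached as far as the arm can. A call is refused whole if a number of a shift passes 4.17 or a number of a turn 7.16, either way. A call with a gripper value outside its range is refused whole. "hand" is the opening, from 0 (shut) to 1 (fully open), set as the call begins (left out, the last holds). The fingers move at their own pace and stop on an object; the grip force is fixed at half the most. Time passes only in rows, so rows that do not move let the fingers close. It gives the time, the measured TCP pose, the force, the opening and the grip force at its end, in the units of the state.
- arm.observe(): the state, without advancing time (a new reading comes with each control period).
- grab_frame(name): name is "scene" or "side" or "wrist"; returns the picture (420x560x3 uint8, blue, green, red); there is no depth.
- camera_info(name): a dict with "fovy" (degrees; the focal length in pixels is half the picture's height over the tangent of half this angle, whatever the lens; pixels are square), "cx", "cy" (the principal point, pixels), "eye" and "rotation" of the camera in the world; the wrist camera has in their place "tool_from_camera" (4x4, takes a point from camera to tool coordinates, whose origin is the TCP and whose axes are the flange's). Camera axes: x right, y down, z forward; pixel columns grow to the right and rows downward; lengths in m; the calibration is good to about 2 mm. The wrist camera is an equidistant fisheye: a pixel r from the principal point sees the ray r / f radians off the axis. A picture is of the moment at which its call begins: read the wrist's pose just before it. camera_info takes no time and is no camera call.
- arm.hand_in(): hands the job in; it is judged then, once.
Trained networks look in the newest picture that a camera, given by its name, has taken for a name from the list of things; names that differ only in an ending like _2 or _b are one class to them, and where a whole thing is asked for, a point or a joint stands for the part that bears it (a point fixed in the world has none). Each returns a list of dicts, best first, with "conf" (0 to 1); they miss things now and then, are a little off and sometimes report something else, mostly with a low value. They report only what shows in the picture. A call takes as long as a camera call. They do not tell look-alikes from the thing itself.
- search_frame(target, camera): "at" ([column, row] in pixels, amid what is visible of it).
- pinpoint(target, camera): "at" ([column, row] in pixels: a listed point, or the origin of a listed thing).
The state is a dict: "clock": time; "q": joint angles; "qd": joint speeds; "joint_torque": joint torques, N m; "ee_pos": TCP position; "tool_rot": TCP orientation; "ft_force": force on the tool from outside, world axes, zero at the start; "wrist_torque": the same for the moment, N m; "finger_gap": finger opening in m; "grip_force": force on a finger pad.
Only numpy, scipy, OpenCV 4.12 (cv2) and the standard library are available. Lean on these libraries where they do the work, as an engineer would, in place of code of your own. Each camera call takes 0.05 s, during which the arm holds its last target. There are 200 camera calls.

## Working session

There is one attempt and no reset: what is moved stays moved. The work goes in short steps, Python scripts to look and compute and a tool call to move; the robot and the scene stay as the last step left them, time stands still between calls to the robot, and variables do not carry over. Pictures are saved under pics/ and viewed, at most 14 in all, crops included, and the job is handed in when it is done.

Besides the shell and the picture viewer there is one more tool, called after "Emit:" as name(argument=value, ...), one argument or row to a line, values as JSON. arm_command: Moves the arm, as the interface text tells. Its arguments: {"type":"object","properties":{"targets":{"type":"array","items":{"type":"array","items":{"type":"number"}}},"hand":{"type":"number"}},"required":["targets"]}

```bash
mkdir -p pics
cat > h.py <<'E'
import numpy as np, cv2
from scipy.spatial.transform import Rotation as R
from cell import arm, grab_frame, camera_info, search_frame, pinpoint
def ray(cam,px,st=None):
    c=camera_info(cam); f=210/np.tan(np.radians(c["fovy"])/2)
    d=np.array([px[0]-c["cx"],px[1]-c["cy"]])
    if cam=="wrist":
        r=np.hypot(*d); t=r/f; v=np.array([*(d/max(r,1e-9)*np.sin(t)),np.cos(t)])
        T=np.array(c["tool_from_camera"]); Rt=R.from_rotvec(st["tool_rot"]).as_matrix()
        return Rt@T[:3,3]+st["ee_pos"], Rt@T[:3,:3]@v
    return np.array(c["eye"]), np.array(c["rotation"])@np.array([*(d/f),1])
def onz(cam,px,z,st=None):
    e,v=ray(cam,px,st); return e+v*(z-e[2])/v[2]
E
python3 - <<'E'
from h import *
np.set_printoptions(precision=3,suppress=True)
s=arm.observe(); print(s["ee_pos"],s["tool_rot"],s["clock"],s["finger_gap"])
for c in ["scene","side"]:
    cv2.imwrite(f"pics/{c}0.png",grab_frame(c)); i=camera_info(c); print(c,i["eye"],i["fovy"])
    for t in ["jar","tube","vial_a","tray_jar"]:
        for d in pinpoint(t,c): print(t,np.round(d["at"],1),round(d["conf"],2),onz(c,d["at"],0))
E
```

```text
[0.244 0.602 0.257] [-0.601 -3.083  0.003] 0.0 0.08781310854808082
scene [ 1.279 -0.1    0.66 ] 54.51722534830644Traceback (most recent call last):
  File "<stdin>", line 7, in <module>
  File "h.py", line 13, in onz
    e,v=ray(cam,px,st); return e+v*(z-e[2])/v[2]
                                            ~^^^
IndexError: invalid index to scalar variable.
```

```bash
sed -i 's/np.array(c\["rotation"\])@/R.from_rotvec(c["rotation"]).as_matrix()@/' h.py
python3 - <<'E'
from h import *
np.set_printoptions(precision=3,suppress=True)
for c in ["scene","side"]:
    cv2.imwrite(f"pics/{c}0.png",grab_frame(c)); i=camera_info(c); print(c,i["eye"],i["fovy"],i["rotation"])
    for t in ["jar","tube","vial_a","tray_jar","tray_tube","tray_vial"]:
        for d in pinpoint(t,c): print(t,np.round(d["at"],1),round(d["conf"],2),onz(c,d["at"],0))
E
```

```text
scene [ 1.279 -0.1    0.66 ] 54.51722534830644 [-1.764 -1.582  0.771]
tube [178.2 192.8] 0.81 [ 0.372 -0.289  0.   ]
vial_a [314.3 200.3] 0.81 [0.447 0.07  0.   ]
vial_a [243.7 207.1] 0.65 [ 0.454 -0.115  0.   ]
tray_jar [181.1 245.9] 0.85 [ 0.581 -0.264  0.   ]
tray_tube [299.1 248.8] 0.97 [0.621 0.005 0.   ]
tray_vial [406.1 228.8] 0.84 [0.583 0.271 0.   ]
tray_vial [279.3 249.7] 0.18 [ 0.619 -0.04   0.   ]
side [0.485 0.69  0.541] 50.303170477537215 [-0.114  2.765 -1.443]
jar [372.3 330.6] 0.77 [0.375 0.233 0.   ]
tube [359.2 164.1] 0.56 [ 0.361 -0.279  0.   ]
tube [276.6 153.7] 0.2 [ 0.568 -0.312  0.   ]
vial_a [324.7 255.7] 0.96 [0.447 0.068 0.   ]
vial_a [321.2 200.3] 0.59 [ 0.454 -0.112  0.   ]
vial_a [372.1 330.8] 0.41 [0.375 0.234 0.   ]
tray_jar [370.1 334.6] 0.39 [0.379 0.241 0.   ]
tray_tube [233.  226.2] 0.72 [ 0.628 -0.003  0.   ]
tray_vial [230.4 339.2] 0.57 [0.586 0.268 0.   ]
```

View pics/scene0.png

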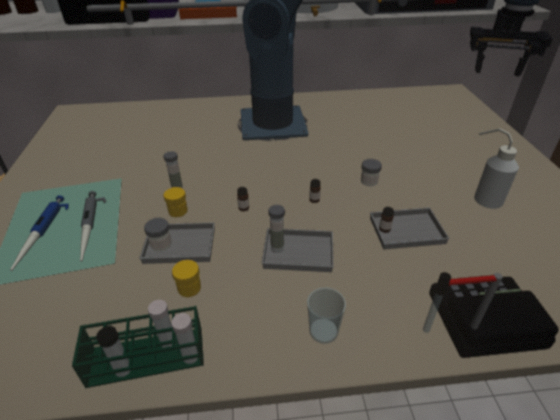

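View pics/side0.png

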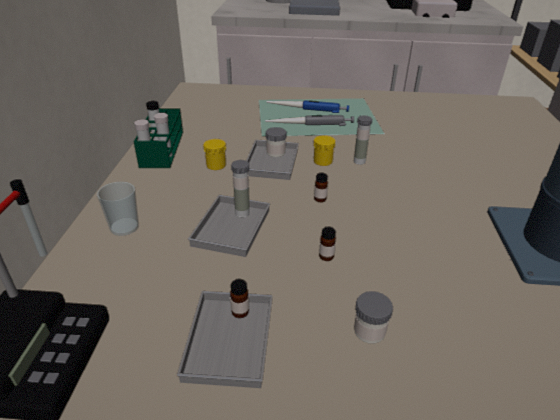

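The scene picture shows, left to right: the jar tray (180,242), tube tray (299,250) and vial tray (407,228). The loose tube is at (173,170), the vials at (243,198) and (315,190), and the jar at (371,173). There are yellow look-alikes at (176,202) and (187,278). The side picture agrees with this.

Run:
```python
from h import *
np.set_printoptions(precision=3,suppress=True)
C={"jar":[(152,224),(214,226),(213,258),(143,259)],"tube":[(267,232),(332,233),(333,268),(264,265)],"vial":[(371,213),(431,210),(445,241),(388,245)]}
for k,v in C.items():
    P=np.array([onz("scene",p,0.02) for p in v])[:,:2]; d=P[1]-P[0]+P[2]-P[3]
    print(k,"centre",P.mean(0),"yaw",np.degrees(np.arctan2(-d[0],d[1])),P.ravel())
print("yellow",onz("scene",(177,213),0),onz("scene",(188,292),0),"jar",onz("scene",(370,184),0.003))
for c in ["scene","side"]:
    grab_frame(c)
    for t in ["kept_jar","kept_tube","kept_vial"]:
        for d in search_frame(t,c): print(c,t,np.round(d["at"],1),round(d["conf"],2),onz(c,d["at"],0.058 if "tube" in t else .03))
s=arm.observe();D=R.from_matrix(np.array([[0,1,0],[1,0,0],[0,0,-1.]]))
print(np.degrees((R.from_rotvec(s["tool_rot"]).inv()*D).as_rotvec()),(R.from_rotvec(s["tool_rot"]).inv().apply(np.array([.375,.233,.2])-s["ee_pos"]))*100)
```

```text
jar centre [ 0.586 -0.262] yaw -7.343072955160451 [ 0.518 -0.335  0.543 -0.187  0.648 -0.187  0.633 -0.338]
tube centre [0.641 0.002] yaw -8.839368434755821 [ 0.578 -0.064  0.599  0.085  0.706  0.065  0.681 -0.079]
vial centre [0.597 0.268] yaw -1.599518935725033 [0.539 0.194 0.544 0.344 0.654 0.332 0.652 0.201]
yellow [ 0.459 -0.285  0.   ] [ 0.719 -0.238  0.   ] jar [0.397 0.234 0.003]
scene kept_jar [188.7 278.5] 0.97 [ 0.71  -0.233  0.03 ]
scene kept_jar [176.7 199.7] 0.95 [ 0.442 -0.282  0.03 ]
scene kept_tube [276.3 226.1] 0.79 [ 0.603 -0.044  0.058]
scene kept_tube [303. 250.] 0.4 [0.683 0.004 0.058]
scene kept_vial [386.5 218.6] 0.54 [0.575 0.22  0.03 ]
scene kept_vial [407.5 227.2] 0.44 [0.61  0.259 0.03 ]
side kept_jar [276.3 140.1] 0.77 [ 0.57  -0.328  0.03 ]
side kept_jar [325.4 147.7] 0.75 [ 0.446 -0.299  0.03 ]
side kept_jar [214.3 151.8] 0.61 [ 0.713 -0.25   0.03 ]
side kept_jar [240.7 301.1] 0.38 [0.577 0.219 0.03 ]
side kept_tube [240.2 185.8] 0.79 [ 0.62  -0.062  0.058]
side kept_tube [327.8 241.8] 0.55 [0.445 0.099 0.058]
side kept_tube [240.7 297.3] 0.18 [0.573 0.238 0.058]
side kept_vial [239.9 299. ] 0.86 [0.579 0.215 0.03 ]
[-0.004  0.006 67.955] [-26.01  -29.323   5.772]
```

Emit:
arm_command(
  targets=[
    [-2.17, -2.44, 0, 0, 0, 0],
    [-2.17, -2.44, 0, 0, 0, 0],
    [-2.17, -2.44, 0, 0, 0, 0],
    [-2.17, -2.44, 0, 0, 0, 0],
    [-2.17, -2.44, 0, 0, 0, 0],
    [-2.17, -2.44, 0, 0, 0, 0],
    [-2.17, -2.44, 0, 0, 0, 0],
    [-2.17, -2.44, 0, 0, 0, 0],
    [-2.17, -2.44, 0, 0, 0, 0],
    [-2.17, -2.44, 0, 0, 0, 0],
    [-2.17, -2.44, 0, 0, 0, 0],
    [-2.17, -2.44, 0, 0, 0, 0],
  ],
  hand=1,
)

```text
clock: 2.2
ee_pos: [0.3758, 0.2319, 0.258]
tool_rot: [0.6, 3.083, 0.001]
ft_force: [0.3, -0.5, -0.2]
finger_gap: 0.088
grip_force: 0.0
```

Emit:
arm_command(
  targets=[
    [0, 0, 0, 0, 0, 6.8],
    [0, 0, 0, 0, 0, 6.8],
    [0, 0, 0, 0, 0, 6.8],
    [0, 0, 0, 0, 0, 6.8],
    [0, 0, 0, 0, 0, 6.8],
    [0, 0, 0, 0, 0, 6.8],
    [0, 0, 0, 0, 0, 6.8],
    [0, 0, 0, 0, 0, 6.8],
    [0, 0, 0, 0, 0, 6.8],
    [0, 0, 0, 0, 0, 6.8],
    [0, 0, 0, 0, 0, 0],
    [0, 0, 0, 0, 0, 0],
  ],
)

```text
clock: 3.2
ee_pos: [0.3755, 0.2334, 0.2579]
tool_rot: [2.218, 2.225, 0.0]
ft_force: [-0.1, 0.4, 0.0]
finger_gap: 0.0879
grip_force: 0.0
```

```bash
cat >> h.py <<'E'
np.set_printoptions(precision=3,suppress=True)
def look(name,targets,zs=0.0,n=1):
    s=arm.observe(); im=grab_frame("wrist"); cv2.imwrite(f"pics/{name}.png",im)
    print("tcp",s["ee_pos"],R.from_rotvec(s["tool_rot"]).as_matrix()[:,1],"t",s["clock"],"gap",s["finger_gap"])
    for t in targets:
        for d in pinpoint(t,"wrist"): print(t,np.round(d["at"]),round(d["conf"],2),onz("wrist",d["at"],zs,s))
E
python3 -c "
from h import *
look('w1',['jar','vial_a','tray_vial','kept_vial','tray_tube'])"
```

```text
tcp [0.375 0.233 0.258] [1.    0.003 0.   ] t 3.2 gap 0.08791935279945105
jar [288. 170.] 0.96 [0.381 0.234 0.   ]
vial_a [332. 281.] 0.85 [0.444 0.078 0.   ]
vial_a [330. 373.] 0.59 [ 0.457 -0.113  0.   ]
tray_vial [442. 146.] 0.65 [0.581 0.27  0.   ]
kept_vial [439. 186.] 0.86 [0.582 0.217 0.   ]
tray_tube [439. 313.] 0.63 [0.628 0.008 0.   ]
```

View pics/w1.png

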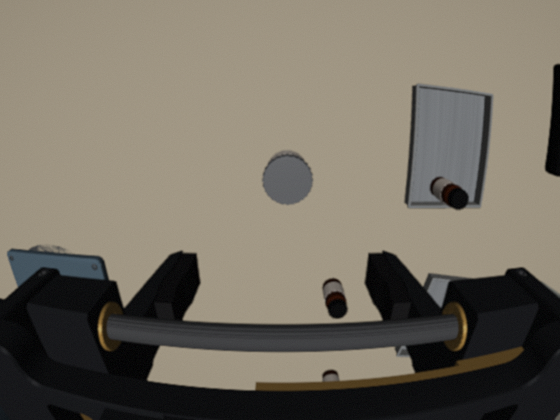

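Wrist view: jar cap at (288,179), the vial tray's rim corners at (415,86), (492,96), (481,208) and (406,206), and the kept vial in the tray's lower half.

```bash
python3 -c "
from h import *
s=arm.observe(); print('jar',onz('wrist',(288,179),.06,s))
P=np.array([onz('wrist',p,.02,s) for p in [(415,86),(492,96),(481,208),(406,206)]]); print(P,P.mean(0))"
```

```text
jar [0.381 0.237 0.06 ]
[[0.528 0.341 0.02 ]
 [0.641 0.342 0.02 ]
 [0.645 0.192 0.02 ]
 [0.528 0.195 0.02 ]] [0.586 0.268 0.02 ]
```

Emit:
arm_command(
  targets=[
    [0.15, 0.6, 1, 0, 0, 0],
    [0, 0, 3, 0, 0, 0],
    [0, 0, 3.2, 0, 0, 0],
    [0, 0, 3, 0, 0, 0],
    [0, 0, 3, 0, 0, 0],
    [0, 0, 3, 0, 0, 0],
    [0, 0, 2, 0, 0, 0],
    [0, 0, 1.5, 0, 0, 0],
    [0, 0, 1, 0, 0, 0],
    [0, 0, 0.5, 0, 0, 0],
    [0, 0, 0, 0, 0, 0],
    [0, 0, 0, 0, 0, 0],
  ],
)

```text
clock: 4.5
ee_pos: [0.3818, 0.235, 0.0462]
tool_rot: [2.222, 2.221, 0.001]
ft_force: [-0.1, 0.1, 0.5]
finger_gap: 0.0881
grip_force: 0.0
```

Emit:
arm_command(
  targets=[
    [0, 0, 0, 0, 0, 0],
    [0, 0, 0, 0, 0, 0],
    [0, 0, 0, 0, 0, 0],
    [0, 0, 0, 0, 0, 0],
    [0, 0, 0, 0, 0, 0],
    [0, 0, 0, 0, 0, 0],
    [0, 0, 0, 0, 0, 0],
    [0, 0, 0, 0, 0, 0],
    [0, 0, 0, 0, 0, 0],
  ],
  hand=0,
)

```text
clock: 5.25
ee_pos: [0.3815, 0.2349, 0.0459]
tool_rot: [-2.222, -2.22, -0.0]
ft_force: [-0.9, 0.4, 4.1]
finger_gap: 0.048
grip_force: 30.7
```

Emit:
arm_command(
  targets=[
    [0, 0, -0.5, 0, 0, 0],
    [0, 0, -1.5, 0, 0, 0],
    [0, 0, -3, 0, 0, 0],
    [0, 0, -3, 0, 0, 0],
    [0, 0, -3, 0, 0, 0],
    [-1, 0.2, -3, 0, 0, 0],
    [-2, 0.6, -1.5, 0, 0, 0],
    [-3.5, 0.6, 0, 0, 0, 0],
    [-3.5, 0.6, 0, 0, 0, 0],
    [-3.5, 0.6, 0, 0, 0, 0],
    [-3.5, 0.6, 0, 0, 0, 0],
    [-3.5, 0.6, 0, 0, 0, 0],
  ],
)

```text
clock: 6.25
ee_pos: [0.419, 0.0281, 0.201]
tool_rot: [-2.222, -2.221, -0.001]
ft_force: [0.8, 0.1, -0.6]
finger_gap: 0.0484
grip_force: 30.6
```

Emit:
arm_command(
  targets=[
    [-3.5, 0.6, 0, 0, 0, 0],
    [-3.5, 0.6, 0, 0, 0, 0],
    [-3.5, 0.6, 0, 0, 0, 0],
    [-3.5, 0.6, 0, 0, 0, 0],
    [-3.5, 0.6, 0, 0, 0, 0],
    [-3.5, 0.6, 0, 0, 0, 0],
    [-3.5, 0.6, 0, 0, 0, 0],
    [-3.5, 0.6, 0, 0, 0, 0],
    [-3.5, 0.6, 0, 0, 0, 0],
    [-2.5, 0.6, 0, 0, 0, 0],
    [-1, 0, 0, 0, 0, 0],
    [0, 0, 0, 0, 0, 0],
  ],
)

```text
clock: 7.25
ee_pos: [0.478, -0.3228, 0.2007]
tool_rot: [2.226, 2.216, -0.002]
ft_force: [-0.5, -0.4, -1.0]
finger_gap: 0.0481
grip_force: 30.6
```

```bash
python3 -c "
from h import *
look('w2',['tray_jar','kept_jar','tray_tube','kept_tube','vial_a'])"
```

```text
tcp [ 0.478 -0.323  0.201] [ 1.    -0.004 -0.001] t 7.25 gap 0.04809394049980416
tray_jar [378. 131.] 0.95 [ 0.576 -0.268  0.   ]
kept_jar [487. 110.] 0.87 [ 0.711 -0.235  0.   ]
kept_jar [369. 169.] 0.85 [ 0.568 -0.309  0.   ]
kept_jar [261. 143.] 0.67 [ 0.456 -0.282  0.   ]
```

View pics/w2.png

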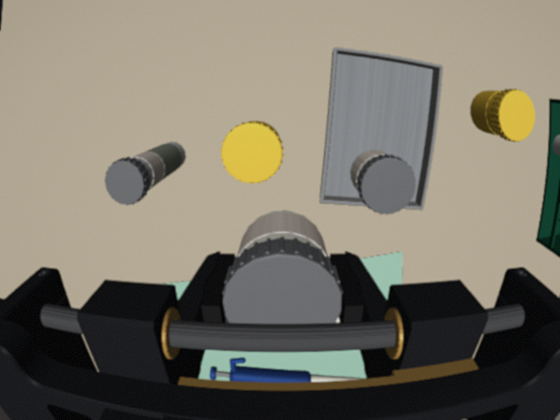

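The jar is held upright. The jar tray's rim corners are at (335,49), (441,66), (423,208) and (321,202), and the kept jar is at (385,184). The loose tube's cap is at (127,182) and its foot near (175,153).

```bash
python3 -c "
from h import *
s=arm.observe(); print('tube',onz('wrist',(127,181),.116,s),'kept',onz('wrist',(385,184),.063,s),'yel',onz('wrist',(252,152),.06,s))
P=np.array([onz('wrist',p,.02,s) for p in [(335,49),(441,66),(423,208),(321,202)]]); print(P,P.mean(0))
for d in pinpoint('tube','wrist'): print(d['at'],d['conf'],onz('wrist',d['at'],0,s))"
```

```text
tube [ 0.366 -0.286  0.116] kept [ 0.568 -0.303  0.063] yel [ 0.453 -0.277  0.06 ]
[[ 0.527 -0.184  0.02 ]
 [ 0.637 -0.19   0.02 ]
 [ 0.629 -0.34   0.02 ]
 [ 0.517 -0.333  0.02 ]] [ 0.577 -0.262  0.02 ]
[172.9, 156.6] 0.72 [ 0.363 -0.289  0.   ]
```

Emit:
arm_command(
  targets=[
    [1.5, 1.6, 0, 0, 0, 0],
    [3, 3.2, 0, 0, 0, 0],
    [3, 3.2, 0, 0, 0, 0],
    [1.5, 1.7, 0, 0, 0, 0],
    [0.5, 0.5, 1, 0, 0, 0],
    [0, 0, 3, 0, 0, 0],
    [0, 0, 3, 0, 0, 0],
    [0, 0, 3, 0, 0, 0],
    [0, 0, 2.5, 0, 0, 0],
    [0, 0, 1.2, 0, 0, 0],
    [0, 0, 0.5, 0, 0, 0],
    [0, 0, 0, 0, 0, 0],
  ],
)

```text
clock: 8.6
ee_pos: [0.5772, -0.2284, 0.0582]
tool_rot: [-2.222, -2.219, 0.001]
ft_force: [-0.6, 0.4, -1.0]
finger_gap: 0.0481
grip_force: 30.6
```

Emit:
arm_command(
  targets=[
    [0, 0, 0.2, 0, 0, 0],
    [0, 0, 0.2, 0, 0, 0],
    [0, 0, 0.2, 0, 0, 0],
    [0, 0, 0.1, 0, 0, 0],
    [0, 0, 0, 0, 0, 0],
    [0, 0, 0, 0, 0, 0],
  ],
)

```text
clock: 9.1
ee_pos: [0.578, -0.2283, 0.052]
tool_rot: [2.222, 2.22, 0.0]
ft_force: [0.2, 0.1, -1.0]
finger_gap: 0.0482
grip_force: 30.6
```

Emit:
arm_command(
  targets=[
    [0, 0, 0.1, 0, 0, 0],
    [0, 0, 0.1, 0, 0, 0],
    [0, 0, 0, 0, 0, 0],
    [0, 0, 0, 0, 0, 0],
  ],
)

```text
clock: 9.43
ee_pos: [0.5778, -0.2283, 0.0496]
tool_rot: [-2.222, -2.22, 0.0]
ft_force: [-0.7, 0.1, -0.7]
finger_gap: 0.0485
grip_force: 30.6
```

Emit:
arm_command(
  targets=[
    [0, 0, 0.07, 0, 0, 0],
    [0, 0, 0, 0, 0, 0],
    [0, 0, 0, 0, 0, 0],
  ],
)

```text
clock: 9.68
ee_pos: [0.5778, -0.2284, 0.049]
tool_rot: [-2.222, -2.22, 0.0]
ft_force: [-0.7, 0.3, -1.2]
finger_gap: 0.0485
grip_force: 30.6
```

Emit:
arm_command(
  targets=[
    [0, 0, 0.07, 0, 0, 0],
    [0, 0, 0, 0, 0, 0],
    [0, 0, 0, 0, 0, 0],
  ],
)

```text
clock: 9.93
ee_pos: [0.5779, -0.2284, 0.0489]
tool_rot: [-2.222, -2.22, -0.0]
ft_force: [-1.7, 0.2, 4.3]
finger_gap: 0.048
grip_force: 30.8
```

Emit:
arm_command(
  targets=[
    [0, 0, 0, 0, 0, 0],
    [0, 0, 0, 0, 0, 0],
    [0, 0, 0, 0, 0, 0],
    [0, 0, 0, 0, 0, 0],
    [0, 0, -0.5, 0, 0, 0],
    [0, 0, -1.5, 0, 0, 0],
    [0, 0, -3, 0, 0, 0],
    [0, 0, -3, 0, 0, 0],
    [0, 0, -3, 0, 0, 0],
    [0, 0, -3, 0, 0, 0],
    [0, 0, -2, 0, 0, 0],
    [0, 0, -1, 0, 0, 0],
  ],
  hand=0.85,
)

```text
clock: 10.93
ee_pos: [0.5792, -0.2292, 0.2228]
tool_rot: [2.219, 2.217, 0.004]
ft_force: [0.7, -0.3, 0.1]
finger_gap: 0.0749
grip_force: 0.0
```

Emit:
arm_command(
  targets=[
    [-0.3, -1.2, 0, 0, 0, 0],
    [-0.9, -3, 0, 0, 0, 0],
    [-0.9, -3.5, 0, 0, 0, 0],
    [-0.9, -3.5, 0, 0, 0, 0],
    [-0.9, -3.5, 0, 0, 0, 0],
    [-0.9, -3, 0, 0, 0, 0],
    [-0.6, -2.2, 0, 0, 0, 0],
    [-0.4, -1.2, 0, 0, 0, 0],
    [0, 0, 0, 0, 0, 0],
    [0, 0, 0, 0, 0, 0],
  ],
  hand=0.6,
)

```text
clock: 11.77
ee_pos: [0.3677, -0.2861, 0.2186]
tool_rot: [2.222, 2.22, 0.001]
ft_force: [0.7, -0.4, -0.1]
finger_gap: 0.0528
grip_force: 0.0
```

```bash
python3 -c "
from h import *
look('w3',['tube','tray_jar','vial_a'])"
```

```text
tcp [ 0.368 -0.286  0.219] [ 1.    -0.001  0.001] t 11.7667 gap 0.052766575385890815
tube [280. 184.] 0.79 [ 0.365 -0.292  0.   ]
tray_jar [453. 164.] 0.66 [ 0.57  -0.265  0.   ]
vial_a [366.  22.] 0.87 [ 0.456 -0.113  0.   ]
vial_a [446. 199.] 0.42 [ 0.567 -0.31   0.   ]
```

View pics/w3.png

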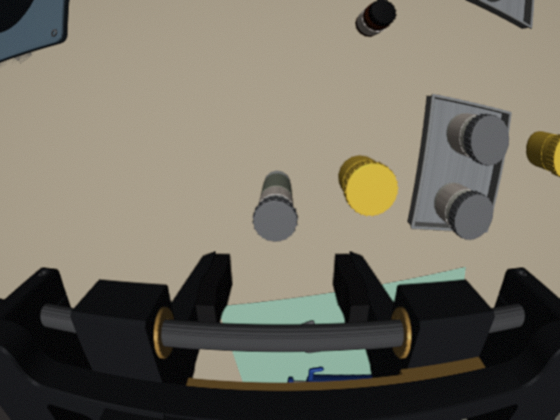

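The jar now stands in its tray's upper half beside the kept jar. The tube's cap is at (275,218) and the yellow look-alike at (370,189).

```bash
python3 -c "
from h import *
s=arm.observe(); print('tube',onz('wrist',(275,218),.116,s),'yel',onz('wrist',(371,189),.06,s))"
```

```text
tube [ 0.362 -0.288  0.116] yel [ 0.45  -0.281  0.06 ]
```

Emit:
arm_command(
  targets=[
    [-0.2, -0.4, 0, 0, 0, 0],
    [0, 0, 1, 0, 0, 0],
    [0, 0, 2.2, 0, 0, 0],
    [0, 0, 2.2, 0, 0, 0],
    [0, 0, 2.2, 0, 0, 0],
    [0, 0, 2.2, 0, 0, 0],
    [0, 0, 2, 0, 0, 0],
    [0, 0, 1.3, 0, 0, 0],
    [0, 0, 0.5, 0, 0, 0],
    [0, 0, 0, 0, 0, 0],
  ],
)

```text
clock: 12.8
ee_pos: [0.3619, -0.2877, 0.0809]
tool_rot: [-2.221, -2.219, 0.001]
ft_force: [0.3, -0.0, -0.1]
finger_gap: 0.0532
grip_force: 0.0
```

Emit:
arm_command(
  targets=[
    [0, 0, 0, 0, 0, 0],
    [0, 0, 0, 0, 0, 0],
    [0, 0, 0, 0, 0, 0],
    [0, 0, 0, 0, 0, 0],
    [0, 0, 0, 0, 0, 0],
    [0, 0, 0, 0, 0, 0],
    [0, 0, 0, 0, 0, 0],
  ],
  hand=0,
)

```text
clock: 13.38
ee_pos: [0.3634, -0.2886, 0.083]
tool_rot: [2.221, 2.219, 0.001]
ft_force: [-1.1, 0.6, 6.3]
finger_gap: 0.032
grip_force: 30.0
```

Emit:
arm_command(
  targets=[
    [0, 0, -0.5, 0, 0, 0],
    [0, 0, -1.5, 0, 0, 0],
    [0, 0, -3, 0, 0, 0],
    [0, 0, -3.5, 0, 0, 0],
    [0, 0, -3.5, 0, 0, 0],
    [0.5, 0.5, -2, 0, 0, 0],
    [2, 1.5, -1, 0, 0, 0],
    [3, 2.5, 0, 0, 0, 0],
    [3, 2.5, 0, 0, 0, 0],
    [3, 2.5, 0, 0, 0, 0],
    [3, 2.5, 0, 0, 0, 0],
    [2.5, 2.5, 0, 0, 0, 0],
  ],
)

```text
clock: 14.38
ee_pos: [0.5086, -0.1155, 0.2325]
tool_rot: [-2.22, -2.221, -0.001]
ft_force: [1.0, -1.6, -0.5]
finger_gap: 0.0324
grip_force: 30.0
```

Emit:
arm_command(
  targets=[
    [1.5, 1.5, 0, 0, 0, 0],
    [1, 0.5, 0, 0, 0, 0],
    [0, 0, 0, 0, 0, 0],
    [0, 0, 0, 0, 0, 0],
  ],
)

```text
clock: 14.72
ee_pos: [0.5268, -0.0941, 0.2321]
tool_rot: [-2.222, -2.22, 0.002]
ft_force: [0.1, -0.3, -1.1]
finger_gap: 0.0324
grip_force: 30.0
```

```bash
python3 -c "
from h import *
look('w4',['tray_tube','kept_tube','vial_a'])"
```

```text
tcp [ 0.527 -0.094  0.232] [ 1.    -0.001 -0.001] t 14.7167 gap 0.03241457448620635
tray_tube [375.  89.] 0.64 [0.629 0.006 0.   ]
kept_tube [365. 133.] 0.6 [ 0.619 -0.044  0.   ]
vial_a [208.  32.] 0.88 [0.444 0.07  0.   ]
vial_a [223. 191.] 0.75 [ 0.457 -0.112  0.   ]
```

View pics/w4.png

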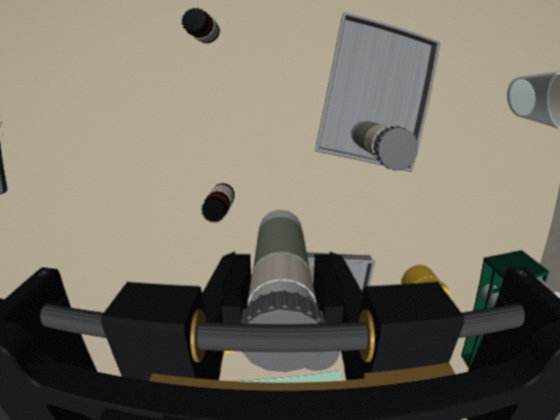

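The tube is held upright. The tube tray's rim corners are at (344,14), (438,41), (411,170) and (317,150), with the kept tube's cap at (397,148). The vials are at (200,22) and (217,203).

```bash
python3 -c "
from h import *
s=arm.observe(); print('kept',onz('wrist',(397,148),.119,s),'vb',onz('wrist',(215,208),.061,s),'va',onz('wrist',(196,21),.061,s))
P=np.array([onz('wrist',p,.02,s) for p in [(344,14),(438,41),(411,170),(317,150)]]); print(P,P.mean(0)); d=P[0]+P[1]-P[2]-P[3]; c=P.mean(0); print(c+d/2/.15*.036)"
```

```text
kept [ 0.615 -0.045  0.119] vb [ 0.46  -0.113  0.061] va [0.448 0.068 0.061]
[[ 0.59   0.083  0.02 ]
 [ 0.698  0.065  0.02 ]
 [ 0.671 -0.083  0.02 ]
 [ 0.563 -0.063  0.02 ]] [0.63  0.001 0.02 ]
[0.637 0.036 0.02 ]
```

Emit:
arm_command(
  targets=[
    [1, 0.8, 0, 0, 0, 0],
    [2.5, 2, 0, 0, 0, 0],
    [3, 2.5, 0, 0, 0, 0],
    [3, 2.5, 0, 0, 0, 0],
    [2.5, 2, 0, 0, 0, 0],
    [1.1, 1.1, 0, 0, 0, 0],
    [0, 0, 1, 0, 0, 0],
    [0, 0, 2.5, 0, 0, 0],
    [0, 0, 3, 0, 0, 0],
    [0, 0, 3, 0, 0, 0],
    [0, 0, 2.5, 0, 0, 0],
    [0, 0, 1, 0, 0, 0],
  ],
)

```text
clock: 15.92
ee_pos: [0.6341, 0.0367, 0.0983]
tool_rot: [-2.221, -2.217, 0.008]
ft_force: [-0.9, 0.1, -0.6]
finger_gap: 0.0322
grip_force: 30.0
```

Emit:
arm_command(
  targets=[
    [0, 0, 0.5, 0, 0, 0],
    [0, 0, 0.3, 0, 0, 0],
    [0, 0, 0.2, 0, 0, 0],
    [0, 0, 0.1, 0, 0, 0],
    [0, 0, 0.1, 0, 0, 0],
    [0, 0, 0.1, 0, 0, 0],
    [0, 0, 0, 0, 0, 0],
    [0, 0, 0, 0, 0, 0],
  ],
)

```text
clock: 16.58
ee_pos: [0.6373, 0.0377, 0.0897]
tool_rot: [2.222, 2.22, 0.001]
ft_force: [0.2, -0.2, -1.4]
finger_gap: 0.0325
grip_force: 30.0
```

Emit:
arm_command(
  targets=[
    [0, 0, 0.1, 0, 0, 0],
    [0, 0, 0.1, 0, 0, 0],
    [0, 0, 0.1, 0, 0, 0],
    [0, 0, 0, 0, 0, 0],
    [0, 0, 0, 0, 0, 0],
  ],
)

```text
clock: 17.0
ee_pos: [0.6371, 0.0376, 0.0862]
tool_rot: [-2.222, -2.221, 0.0]
ft_force: [-0.1, 0.6, -0.3]
finger_gap: 0.0324
grip_force: 30.0
```

Emit:
arm_command(
  targets=[
    [0, 0, 0.07, 0, 0, 0],
    [0, 0, 0, 0, 0, 0],
    [0, 0, 0, 0, 0, 0],
  ],
)

```text
clock: 17.25
ee_pos: [0.6374, 0.0376, 0.0861]
tool_rot: [2.222, 2.22, 0.001]
ft_force: [-1.2, -0.6, 4.3]
finger_gap: 0.0324
grip_force: 30.0
```

Emit:
arm_command(
  targets=[
    [0, 0, 0.07, 0, 0, 0],
    [0, 0, 0, 0, 0, 0],
    [0, 0, 0, 0, 0, 0],
  ],
)

```text
clock: 17.5
ee_pos: [0.6377, 0.0375, 0.0861]
tool_rot: [2.222, 2.22, 0.002]
ft_force: [-2.4, -0.5, 9.6]
finger_gap: 0.0322
grip_force: 30.1
```

Emit:
arm_command(
  targets=[
    [0, 0, -0.07, 0, 0, 0],
    [0, 0, 0, 0, 0, 0],
  ],
)

```text
clock: 17.67
ee_pos: [0.6373, 0.0376, 0.0861]
tool_rot: [2.222, 2.22, 0.001]
ft_force: [-1.7, 0.0, 6.0]
finger_gap: 0.0322
grip_force: 30.0
```

Emit:
arm_command(
  targets=[
    [0, 0, 0, 0, 0, 0],
    [0, 0, 0, 0, 0, 0],
    [0, 0, 0, 0, 0, 0],
    [0, 0, 0, 0, 0, 0],
    [0, 0, -0.5, 0, 0, 0],
    [0, 0, -1.5, 0, 0, 0],
    [0, 0, -3, 0, 0, 0],
    [0, 0, -3, 0, 0, 0],
    [0, 0, -3, 0, 0, 0],
    [0, 0, -1.5, 0, 0, 0],
    [0, 0, -0.5, 0, 0, 0],
  ],
  hand=0.6,
)

```text
clock: 18.58
ee_pos: [0.6391, 0.0375, 0.2203]
tool_rot: [2.22, 2.217, 0.008]
ft_force: [0.1, 0.7, -0.7]
finger_gap: 0.0528
grip_force: 0.0
```

Emit:
arm_command(
  targets=[
    [-1, -1.2, 0, 0, 0, 0],
    [-2, -2.4, 0, 0, 0, 0],
    [-2.5, -3, 0, 0, 0, 0],
    [-2.5, -3, 0, 0, 0, 0],
    [-2.5, -3, 0, 0, 0, 0],
    [-2, -2.5, 0, 0, 0, 0],
    [-1.5, -1.7, 0, 0, 0, 0],
    [-1, -1, 0, 0, 0, 0],
    [0, 0, 0, 0, 0, 0],
    [0, 0, 0, 0, 0, 0],
  ],
)

```text
clock: 19.42
ee_pos: [0.4595, -0.112, 0.2158]
tool_rot: [2.223, 2.22, 0.001]
ft_force: [-1.2, 0.3, 0.4]
finger_gap: 0.0531
grip_force: 0.0
```

```bash
python3 -c "
from h import *
look('w5',['vial_a','tray_tube','tube'])"
```

```text
tcp [ 0.459 -0.112  0.216] [ 1.    -0.001  0.001] t 19.4167 gap 0.05313956834877131
vial_a [280. 179.] 0.97 [ 0.457 -0.112  0.   ]
vial_a [269.   8.] 0.78 [0.446 0.072 0.   ]
tray_tube [437.  77.] 0.72 [0.631 0.008 0.   ]
tube [440.  53.] 0.74 [0.634 0.035 0.   ]
```

View pics/w5.png

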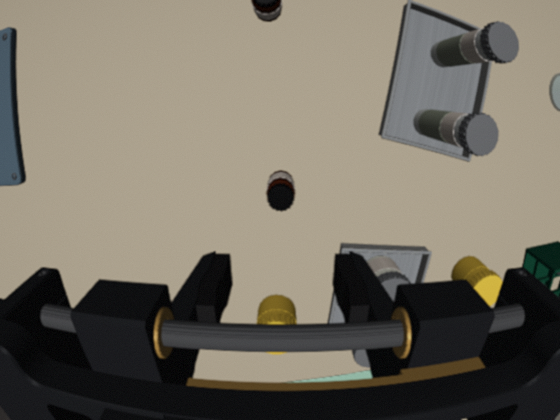

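Both tubes stand in the tube tray. The next vial is at (280,185), centred under the gripper.

Emit:
arm_command(
  targets=[
    [0, -0.1, 1, 0, 0, 0],
    [0, 0, 3, 0, 0, 0],
    [0, 0, 3, 0, 0, 0],
    [0, 0, 3, 0, 0, 0],
    [0, 0, 3, 0, 0, 0],
    [0, 0, 2.5, 0, 0, 0],
    [0, 0, 1.5, 0, 0, 0],
    [0, 0, 0.6, 0, 0, 0],
    [0, 0, 0, 0, 0, 0],
    [0, 0, 0, 0, 0, 0],
  ],
)

```text
clock: 20.45
ee_pos: [0.4581, -0.1122, 0.0396]
tool_rot: [-2.222, -2.221, 0.0]
ft_force: [-0.9, 0.8, 0.2]
finger_gap: 0.0527
grip_force: 0.0
```

Emit:
arm_command(
  targets=[
    [0, 0, 0, 0, 0, 0],
    [0, 0, 0, 0, 0, 0],
    [0, 0, 0, 0, 0, 0],
    [0, 0, 0, 0, 0, 0],
    [0, 0, 0, 0, 0, 0],
    [0, 0, 0, 0, 0, 0],
    [0, 0, 0, 0, 0, 0],
  ],
  hand=0,
)

```text
clock: 21.03
ee_pos: [0.4585, -0.1122, 0.0402]
tool_rot: [2.222, 2.22, 0.001]
ft_force: [-0.8, -0.0, 6.7]
finger_gap: 0.0268
grip_force: 30.0
```

Emit:
arm_command(
  targets=[
    [0, 0, -0.5, 0, 0, 0],
    [0, 0, -1.5, 0, 0, 0],
    [0, 0, -3, 0, 0, 0],
    [0, 0, -3.5, 0, 0, 0],
    [0, 0, -3.5, 0, 0, 0],
    [0.5, 0, -2, 0, 0, 0],
    [2, 0.5, -1, 0, 0, 0],
    [3.5, 1, 0, 0, 0, 0],
    [3.5, 1, 0, 0, 0, 0],
    [3.5, 1, 0, 0, 0, 0],
    [3.5, 1, 0, 0, 0, 0],
    [3.5, 1, 0, 0, 0, 0],
  ],
)

```text
clock: 22.03
ee_pos: [0.5131, 0.0895, 0.19]
tool_rot: [-2.222, -2.22, -0.0]
ft_force: [0.3, 0.0, -0.2]
finger_gap: 0.027
grip_force: 30.0
```

Emit:
arm_command(
  targets=[
    [3.5, 1, 0, 0, 0, 0],
    [3.5, 1, 0, 0, 0, 0],
    [3.5, 1, 0, 0, 0, 0],
    [3.5, 1, 0, 0, 0, 0],
    [3.5, 1, 0, 0, 0, 0],
    [3, 1, 0, 0, 0, 0],
    [1.5, 0.5, 0, 0, 0, 0],
    [0.9, 0.5, 0, 0, 0, 0],
    [0, 0, 0, 0, 0, 0],
    [0, 0, 0, 0, 0, 0],
  ],
)

```text
clock: 22.87
ee_pos: [0.583, 0.3163, 0.1894]
tool_rot: [2.222, 2.221, -0.002]
ft_force: [0.7, -0.5, -0.7]
finger_gap: 0.0272
grip_force: 30.0
```

Commanded z is about 0.190 and contact is expected near 0.043, so I'll descend 14 cm, then slow down.

Emit:
arm_command(
  targets=[
    [0, 0, 1, 0, 0, 0],
    [0, 0, 2.5, 0, 0, 0],
    [0, 0, 3, 0, 0, 0],
    [0, 0, 3, 0, 0, 0],
    [0, 0, 2.5, 0, 0, 0],
    [0, 0, 1.2, 0, 0, 0],
    [0, 0, 0.6, 0, 0, 0],
    [0, 0, 0.3, 0, 0, 0],
    [0, 0, 0.1, 0, 0, 0],
    [0, 0, 0.1, 0, 0, 0],
    [0, 0, 0, 0, 0, 0],
    [0, 0, 0, 0, 0, 0],
  ],
)

```text
clock: 23.87
ee_pos: [0.5839, 0.317, 0.0477]
tool_rot: [2.222, 2.22, 0.003]
ft_force: [-0.4, -1.2, -0.4]
finger_gap: 0.0272
grip_force: 30.0
```

Emit:
arm_command(
  targets=[
    [0, 0, 0.1, 0, 0, 0],
    [0, 0, 0.07, 0, 0, 0],
    [0, 0, 0, 0, 0, 0],
    [0, 0, 0, 0, 0, 0],
  ],
)

```text
clock: 24.2
ee_pos: [0.5833, 0.3167, 0.045]
tool_rot: [2.222, 2.221, 0.0]
ft_force: [-0.3, -1.6, 0.4]
finger_gap: 0.0273
grip_force: 30.0
```

Emit:
arm_command(
  targets=[
    [0, 0, 0.07, 0, 0, 0],
    [0, 0, 0.07, 0, 0, 0],
    [0, 0, 0, 0, 0, 0],
    [0, 0, 0, 0, 0, 0],
  ],
)

```text
clock: 24.53
ee_pos: [0.5833, 0.3166, 0.0434]
tool_rot: [-2.222, -2.221, 0.0]
ft_force: [-0.5, -0.7, -0.7]
finger_gap: 0.0272
grip_force: 30.0
```

Emit:
arm_command(
  targets=[
    [0, 0, 0.07, 0, 0, 0],
    [0, 0, 0, 0, 0, 0],
    [0, 0, 0, 0, 0, 0],
  ],
)

```text
clock: 24.78
ee_pos: [0.5833, 0.3167, 0.0433]
tool_rot: [-2.222, -2.22, 0.0]
ft_force: [-2.0, -1.1, 5.4]
finger_gap: 0.0276
grip_force: 30.0
```

Emit:
arm_command(
  targets=[
    [0, 0, 0.05, 0, 0, 0],
    [0, 0, 0, 0, 0, 0],
    [0, 0, 0, 0, 0, 0],
  ],
)

```text
clock: 25.03
ee_pos: [0.5834, 0.3167, 0.0433]
tool_rot: [-2.222, -2.22, -0.0]
ft_force: [-2.9, -0.9, 9.0]
finger_gap: 0.0273
grip_force: 30.0
```

Emit:
arm_command(
  targets=[
    [0, 0, -0.07, 0, 0, 0],
    [0, 0, 0, 0, 0, 0],
  ],
)

```text
clock: 25.2
ee_pos: [0.5835, 0.3167, 0.0433]
tool_rot: [2.222, 2.22, 0.001]
ft_force: [-1.3, -0.9, 4.5]
finger_gap: 0.0273
grip_force: 30.0
```

Emit:
arm_command(
  targets=[
    [0, 0, 0, 0, 0, 0],
    [0, 0, 0, 0, 0, 0],
    [0, 0, 0, 0, 0, 0],
    [0, 0, 0, 0, 0, 0],
    [0, 0, -0.5, 0, 0, 0],
    [0, 0, -1.5, 0, 0, 0],
    [0, 0, -3, 0, 0, 0],
    [0, 0, -3.5, 0, 0, 0],
    [0, 0, -3.5, 0, 0, 0],
    [0, 0, -3.5, 0, 0, 0],
    [0, 0, -1.5, 0, 0, 0],
  ],
  hand=0.6,
)

```text
clock: 26.12
ee_pos: [0.5856, 0.3173, 0.2198]
tool_rot: [2.222, 2.218, 0.012]
ft_force: [1.1, -0.1, 0.1]
finger_gap: 0.0528
grip_force: 0.0
```

Emit:
arm_command(
  targets=[
    [-1.5, -0.8, 0, 0, 0, 0],
    [-3, -1.7, 0, 0, 0, 0],
    [-3.5, -2, 0, 0, 0, 0],
    [-3.5, -2, 0, 0, 0, 0],
    [-3.5, -2, 0, 0, 0, 0],
    [-3.5, -2, 0, 0, 0, 0],
    [-3, -1.7, 0, 0, 0, 0],
    [-2, -1, 0, 0, 0, 0],
    [-1.2, -0.5, 0, 0, 0, 0],
    [0, 0, 0, 0, 0, 0],
    [0, 0, 0, 0, 0, 0],
  ],
)

```text
clock: 27.03
ee_pos: [0.447, 0.0704, 0.2138]
tool_rot: [2.223, 2.22, 0.003]
ft_force: [-0.7, 0.4, -0.0]
finger_gap: 0.0526
grip_force: 0.0
```

```bash
python3 -c "
from h import *
look('w6',['vial_a','tray_vial'])"
```

```text
tcp [0.447 0.07  0.214] [ 1.    -0.001  0.002] t 27.0333 gap 0.052610061760513985
vial_a [283. 177.] 0.93 [0.447 0.073 0.   ]
tray_vial [404.   6.] 0.86 [0.578 0.267 0.   ]
```

View pics/w6.png

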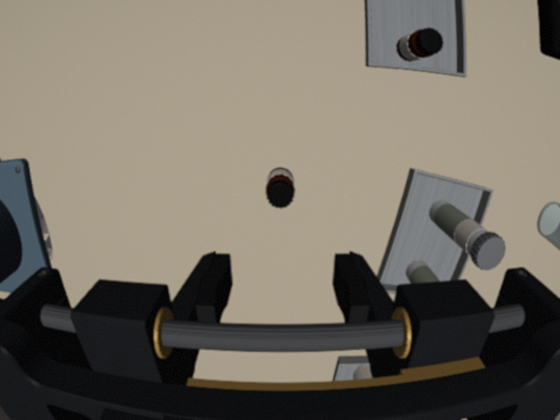

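The last vial is at (281,182), under the gripper.

Emit:
arm_command(
  targets=[
    [0.1, 0, 1, 0, 0, 0],
    [0, 0, 3, 0, 0, 0],
    [0, 0, 3, 0, 0, 0],
    [0, 0, 3, 0, 0, 0],
    [0, 0, 3, 0, 0, 0],
    [0, 0, 2.5, 0, 0, 0],
    [0, 0, 1.4, 0, 0, 0],
    [0, 0, 0.5, 0, 0, 0],
    [0, 0, 0, 0, 0, 0],
    [0, 0, 0, 0, 0, 0],
  ],
)

```text
clock: 28.02
ee_pos: [0.4463, 0.071, 0.039]
tool_rot: [2.222, 2.221, -0.0]
ft_force: [-0.6, -0.5, 0.4]
finger_gap: 0.0529
grip_force: 0.0
```

Emit:
arm_command(
  targets=[
    [0, 0, 0, 0, 0, 0],
    [0, 0, 0, 0, 0, 0],
    [0, 0, 0, 0, 0, 0],
    [0, 0, 0, 0, 0, 0],
    [0, 0, 0, 0, 0, 0],
    [0, 0, 0, 0, 0, 0],
    [0, 0, 0, 0, 0, 0],
  ],
  hand=0,
)

```text
clock: 28.6
ee_pos: [0.4465, 0.071, 0.0396]
tool_rot: [2.222, 2.22, 0.001]
ft_force: [-1.6, -0.1, 7.4]
finger_gap: 0.0271
grip_force: 30.0
```

Emit:
arm_command(
  targets=[
    [0, 0, -0.5, 0, 0, 0],
    [0, 0, -1.5, 0, 0, 0],
    [0, 0, -3, 0, 0, 0],
    [0, 0, -3.5, 0, 0, 0],
    [0, 0, -3.5, 0, 0, 0],
    [0.5, 0.5, -2, 0, 0, 0],
    [2, 1.2, -1, 0, 0, 0],
    [3, 2, 0, 0, 0, 0],
    [3, 2, 0, 0, 0, 0],
    [3, 2, 0, 0, 0, 0],
    [3, 2, 0, 0, 0, 0],
    [3, 2, 0, 0, 0, 0],
  ],
)

```text
clock: 29.6
ee_pos: [0.5636, 0.2471, 0.1892]
tool_rot: [-2.222, -2.221, 0.0]
ft_force: [1.1, 1.5, -0.2]
finger_gap: 0.0274
grip_force: 30.0
```

Emit:
arm_command(
  targets=[
    [2, 1.2, 0, 0, 0, 0],
    [1.2, 0.7, 0, 0, 0, 0],
    [0, 0, 0, 0, 0, 0],
    [0, 0, 0, 0, 0, 0],
  ],
)

```text
clock: 29.93
ee_pos: [0.5818, 0.2775, 0.1887]
tool_rot: [2.221, 2.221, -0.002]
ft_force: [0.5, -0.2, -0.9]
finger_gap: 0.0272
grip_force: 30.0
```

```bash
python3 -c "
from h import *
look('w7',['vial_a','tray_vial'])
grab_frame('side')
for d in pinpoint('vial_a','side'): print(d['at'],d['conf'],onz('side',d['at'],.003))"
```

```text
tcp [0.582 0.278 0.189] [ 1.    -0.    -0.001] t 29.9333 gap 0.027191546421368853
vial_a [283. 149.] 0.72 [0.581 0.314 0.   ]
vial_a [285. 251.] 0.56 [0.584 0.203 0.   ]
tray_vial [288. 193.] 0.89 [0.587 0.269 0.   ]
[226.4, 366.0] 0.72 [0.583 0.315 0.003]
[228.9, 268.2] 0.62 [0.614 0.12  0.003]
```

View pics/w7.png

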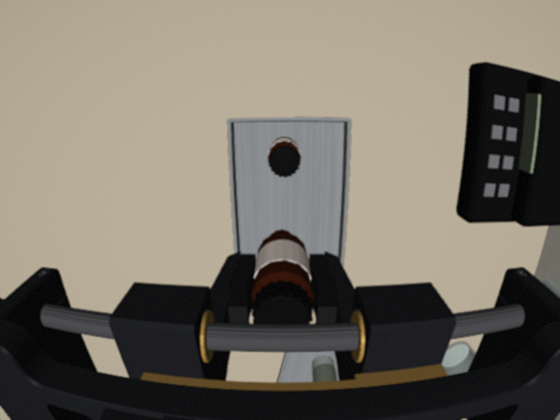

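The first vial stands upright in the tray at (284,157), and the held vial is aligned. Descending.

Emit:
arm_command(
  targets=[
    [0, 0, 1, 0, 0, 0],
    [0, 0, 2.5, 0, 0, 0],
    [0, 0, 3, 0, 0, 0],
    [0, 0, 3, 0, 0, 0],
    [0, 0, 2.5, 0, 0, 0],
    [0, 0, 1.2, 0, 0, 0],
    [0, 0, 0.6, 0, 0, 0],
    [0, 0, 0.3, 0, 0, 0],
    [0, 0, 0.1, 0, 0, 0],
    [0, 0, 0.1, 0, 0, 0],
    [0, 0, 0, 0, 0, 0],
    [0, 0, 0, 0, 0, 0],
  ],
)

```text
clock: 31.18
ee_pos: [0.5829, 0.278, 0.0471]
tool_rot: [2.222, 2.22, 0.003]
ft_force: [-0.2, -0.1, -0.7]
finger_gap: 0.0273
grip_force: 30.0
```

Emit:
arm_command(
  targets=[
    [0, 0, 0.1, 0, 0, 0],
    [0, 0, 0.07, 0, 0, 0],
    [0, 0, 0.07, 0, 0, 0],
    [0, 0, 0, 0, 0, 0],
    [0, 0, 0, 0, 0, 0],
  ],
)

```text
clock: 31.6
ee_pos: [0.5822, 0.2776, 0.0436]
tool_rot: [2.222, 2.221, -0.0]
ft_force: [-0.2, 0.4, -0.8]
finger_gap: 0.0266
grip_force: 30.0
```

Emit:
arm_command(
  targets=[
    [0, 0, 0.07, 0, 0, 0],
    [0, 0, 0, 0, 0, 0],
    [0, 0, 0, 0, 0, 0],
  ],
)

```text
clock: 31.85
ee_pos: [0.5823, 0.2776, 0.0429]
tool_rot: [2.222, 2.22, -0.0]
ft_force: [-0.5, 0.4, -1.0]
finger_gap: 0.0271
grip_force: 30.0
```

Emit:
arm_command(
  targets=[
    [0, 0, 0.05, 0, 0, 0],
    [0, 0, 0, 0, 0, 0],
    [0, 0, 0, 0, 0, 0],
  ],
)

```text
clock: 32.1
ee_pos: [0.5823, 0.2777, 0.0427]
tool_rot: [-2.222, -2.221, -0.0]
ft_force: [-0.4, 0.0, 3.2]
finger_gap: 0.0271
grip_force: 30.0
```

Contact. I'll release, retreat and check.

Emit:
arm_command(
  targets=[
    [0, 0, 0, 0, 0, 0],
    [0, 0, 0, 0, 0, 0],
    [0, 0, 0, 0, 0, 0],
    [0, 0, 0, 0, 0, 0],
    [0, 0, -0.5, 0, 0, 0],
    [0, 0, -1.5, 0, 0, 0],
    [0, 0, -3, 0, 0, 0],
    [0, 0, -3.5, 0, 0, 0],
    [0, 0, -3.5, 0, 0, 0],
    [0, 0, -3.5, 0, 0, 0],
    [0, 0, -3.5, 0, 0, 0],
    [0, 0, -1.5, 0, 0, 0],
  ],
  hand=0.6,
)

```text
clock: 33.1
ee_pos: [0.5843, 0.278, 0.2541]
tool_rot: [2.222, 2.218, 0.012]
ft_force: [1.0, 0.4, 0.4]
finger_gap: 0.0527
grip_force: 0.0
```

Emit:
arm_command(
  targets=[
    [-1.5, -1.5, 0, 0, 0, 0],
    [-3, -2, 0, 0, 0, 0],
    [-3.5, -2, 0, 0, 0, 0],
    [-3.5, -2, 0, 0, 0, 0],
    [-3.5, -2, 0, 0, 0, 0],
    [-2.5, -2, 0, 0, 0, 0],
    [-2, -2, 0, 0, 0, 0],
    [-1, -1, 0, 0, 0, 0],
    [0, 0, 0, 0, 0, 0],
    [0, 0, 0, 0, 0, 0],
  ],
)

```text
clock: 33.93
ee_pos: [0.4374, 0.0727, 0.2485]
tool_rot: [2.224, 2.219, 0.004]
ft_force: [-0.3, 1.0, 0.5]
finger_gap: 0.0529
grip_force: 0.0
```

```bash
python3 -c "
from h import *
a=grab_frame('scene')[130:300,120:470];b=grab_frame('side')[80:400,140:420]
b=cv2.resize(b,None,fx=1.06,fy=1.06)
cv2.imwrite('pics/end.png',np.hstack([np.pad(cv2.resize(a,None,fx=1.4,fy=1.4),((0,b.shape[0]-238),(0,0),(0,0))),b]))"
```

```text
(no output)
```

View pics/end.png

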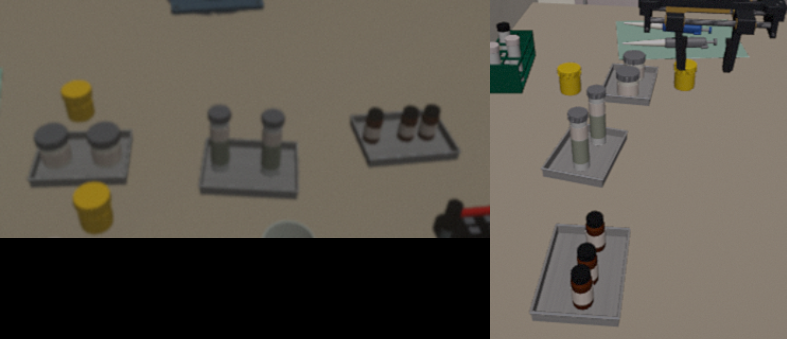

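Both views show two jars, two tubes and three vials upright in their own trays. The gripper is clear and the yellow look-alikes haven't moved.

```bash
python3 -c "
from cell import arm
print(arm.hand_in())"
```

```text
the job is handed in; nothing more can be done
None
```

The job is handed in: the jar, the tube and both vials stand upright in the trays of their own kind, each set down under light contact, about 34 s into the 112 s limit.

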